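# Break down the V-die stack into its cradles

### The job

Take the stack of press brake tooling apart from the top down, one piece at a time, and put each piece away in its own cradle: the brass radius gauge in the smallest cradle, and each V-die section in the cradle cut to its length. Every piece must lie flat on the floor of its cradle between the end stops, die grooves up, set down rather than dropped. Leave the green back gauge finger and the adjusting screw where they are.

Things in the scene. Friction and masses are not known exactly. Their poses are not given: they have to be found in the camera images.
- radius_gauge: brass radius gauge, a plate 46 mm long (x), 30 mm wide (y) and 14 mm thick with one half-round end (radius 15 mm, at +x) and parallel sides, about 0.16 kg. Origin: centre of its length, width and underside; z up. It starts lying on top of the stack, lengthwise along the short section
- short_die: shortest V-die section, polished steel bar 70 mm long (x), 34 mm wide (y), 25 mm high, about 0.43 kg, with a 90 degree V groove 16 mm wide, 8 mm deep along its top. Origin: centre of its underside; z up. Starts groove up, lying on the middle section under the gauge
- middle_die: middle-length V-die section, polished steel bar 100 mm long (x), 34 mm wide (y), 25 mm high, about 0.62 kg, with a 90 degree V groove 16 mm wide, 8 mm deep along its top. Origin: centre of its underside; z up. Starts groove up, lying on the long section under the short one
- long_die: longest V-die section, polished steel bar 130 mm long (x), 34 mm wide (y), 25 mm high, about 0.8 kg, with a 90 degree V groove 16 mm wide, 8 mm deep along its top. Origin: centre of its underside; z up. Starts groove up, lying on the cart top at the bottom of the stack. The stack is 89 mm high, each piece within 0.1 rad of the one below, lower ones showing at the ends
- gauge_cradle: aluminium cradle for the brass radius gauge, the smallest of four, fixed: pocket 60 mm long (x) by 44 mm wide (y), floor 5 mm above the cart top. End stops 8 mm thick, 12 mm high over the cart; low corner lips (9 mm high, 4 mm thick) run 8 mm along the long sides, open between. Origin: centre of its underside, on the cart top; z up
- short_cradle: aluminium cradle for the short die section, the second smallest of four, fixed: pocket 84 mm long (x) by 48 mm wide (y), floor 5 mm above the cart top. End stops 8 mm thick, 16 mm high over the cart; low corner lips (9 mm high, 4 mm thick) run 12 mm along the long sides, open between. Origin: centre of its underside, on the cart top; z up
- middle_cradle: aluminium cradle for the middle die section, the second longest of four, fixed: pocket 114 mm long (x) by 48 mm wide (y), floor 5 mm above the cart top. End stops 8 mm thick, 16 mm high over the cart; low corner lips (9 mm high, 4 mm thick) run 12 mm along the long sides, open between. Origin: centre of its underside, on the cart top; z up
- long_cradle: aluminium cradle for the long die section, the longest of four, fixed: pocket 144 mm long (x) by 48 mm wide (y), floor 5 mm above the cart top. End stops 8 mm thick, 16 mm high over the cart; low corner lips (9 mm high, 4 mm thick) run 12 mm along the long sides, open between. Origin: centre of its underside, on the cart top; z up
- gauge_finger: bystander: loose green back gauge finger lying on the cart, about 110 mm long (x), 30 mm wide, 18 mm high. Origin: on its underside near mid-length
- adjusting_screw: bystander: loose knurled steel adjusting screw standing on its head (28 mm across), 54 mm high. Origin: centre of its underside

How it is judged:
By the outcome, as a careful person would: the job done as asked, in the order asked, and still so for the second after the job is handed in, with the robot touching nothing.
It also fails if it takes over 112 s, if anything falls off the work surface, if the arm or the gripper's body presses on something with over 40 N, if the wrist force passes 120 N, or if a joint passes its speed limit or range.

### The arm

A 7-joint arm with a two-finger parallel gripper is mounted at the origin on the work surface. World frame = base frame: x ahead of the robot, y to its left, z up, the work surface at z = 0. Lengths are in mm, angles in rad, forces in N, time in s.
With the tool pointing down it reaches from about 400 to 875 mm from the base axis. Payload 19.3 kg.
Tool frame: the origin (TCP) lies at the very end of the fingers, on their centre line; the grasp point (between the pads) lies 19 mm behind it (grip_point_offset is the z of the grasp point in the tool frame, in mm); z points along the fingers, y is the line along which they close (so a half turn about z gives the same grasp; the last joint's range is limited). The gripper opens to 85 mm and grips with 20 to 120 N. Pads are 22 mm wide; open, the fingers measure 114 mm over their backs; the gripper's body (76 mm by 85 mm) begins 54 mm behind the grasp point. The pads swing forward as they close: fully open they stand 13 mm farther back than shut.
Start: joints at [-1.343, 0.521, -0.036, 1.599, 0.021, 1.021, -0.113], TCP at [183.405, 597.475, 204.091] pointing down, gripper open.
Joint ranges: [-2.91, 2.91], [-0.3, 2.13], [-1.5, 1.42], [0.17, 2.43], [-1.26, 4.41], [0.16, 1.93], [-2.52, 2.52]. Speed limits (rad/s): [1.89, 1.89, 2.39, 2.39, 3.01, 3.01, 3.01].

### API

Orientations are given as a 3x3 rotation matrix whose columns are the frame's x, y, z axes.
In Python, from workcell import movep, movel, goto_joints, open_gripper, clamp, wait, inverse_kinematics, read_state, camera, PlanningError, finish_job, grip_point_offset gives the robot as it stands. Calls block until the motion is done:
- movep(position, orientation): joint-space move of the TCP to a pose.
- movel(position, frame=None, max_speed=150, guard=None): straight line of the TCP; frame=None keeps the orientation; max_speed is the mean speed in mm/s. With guard (N) it stops when the force on the tool has changed by that much, and returns True; else False.
- goto_joints(angles): joint-space move.
- open_gripper() and clamp(): open the fingers fully, or close them until they stop; the grip force is fixed at half the most.
- wait(seconds).
- inverse_kinematics(position, orientation): joint angles nearest the present ones, or None.
- read_state(): the state.
- camera(name): name is "scene" or "top" or "wrist"; returns a dict with "image" (400x640x3 uint8, blue, green, red), "range_z" (400x640 float32, mm along the optical axis (not along the pixel's ray), 0 where there is no reading), "fx", "fy", "cx", "cy" (pixels), "cam_to_world" (4x4, takes a point from camera to world coordinates). Camera axes: x right, y up, looking along -z (the intrinsics and any distortion apply to the point x, -y, -z); pixel columns grow to the right and rows downward; lengths in mm; the calibration is good to about 2 mm. The wrist camera is an equidistant fisheye: a pixel r from the principal point sees the ray r / f radians off the axis. A picture is of the moment at which its call begins.
A pose or a line that the arm cannot do raises PlanningError and nothing moves.
- finish_job(): hands the job in; it is judged then, once.
The state is a dict: "time": time; "qpos": joint angles; "qvel": joint speeds; "joint_efforts": joint torques, N m; "eef_pos": TCP position; "tool_rot": TCP orientation; "ft_force": force on the tool from outside, world axes, zero at the start; "torque": the same for the moment, N m; "finger_gap": finger opening in mm; "gripper_force": force on a finger pad.
Only numpy, scipy, OpenCV 4.12 (cv2) and the standard library are available. Lean on these libraries where they do the work, as an engineer would, in place of code of your own. Each camera call takes 0.05 s, during which the arm holds its last target. There are 200 camera calls.

## Working session

There is one attempt and no reset: what is moved stays moved. The work goes in short steps, each a Python script; the robot and the scene stay as the last script left them, time stands still between calls to the robot, and variables do not carry over. Pictures are saved under pics/ and viewed, at most 14 in all, crops included, and the job is handed in when it is done.

```bash
ls; mkdir -p pics; python3 - <<'E'
from workcell import *
import cv2,numpy as np
for n in("top","scene"):
    c=camera(n);cv2.imwrite(f"pics/{n}0.png",c["image"]);np.savez(f"{n}0.npz",**c)
    print(n,c["fx"],c["cx"],c["cy"],c["cam_to_world"].round(3).tolist())
s=read_state();print(s["time"],s["tool_rot"],grip_point_offset,s["finger_gap"],s["ft_force"])
E
```

```text
pics
top 376.1748483065346 315.5199360417323 192.5456059122422 [[-0.016, 0.993, -0.119, 431.825], [-0.999, -0.02, -0.034, -11.248], [-0.036, 0.118, 0.992, 1053.232], [0.0, 0.0, 0.0, 1.0]]
scene 364.6561789315722 313.4207907415163 195.27097978537134 [[0.231, -0.539, 0.81, 1202.734], [0.973, 0.144, -0.181, -155.974], [-0.019, 0.83, 0.558, 538.71], [0.0, 0.0, 0.0, 1.0]]
0.1 [[-9.55967855e-01  2.93471289e-01 -2.51601745e-04]
 [ 2.93471396e-01  9.55967424e-01 -9.08270425e-04]
 [-2.60282201e-05 -9.42115245e-04 -9.99999556e-01]] -18.700000000000003 85.62158904072093 [0.49855508 0.76890016 0.18974394]
```

View pics/top0.png

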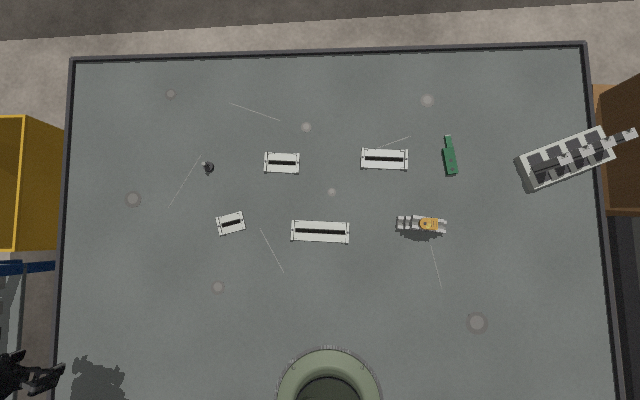

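View pics/scene0.png

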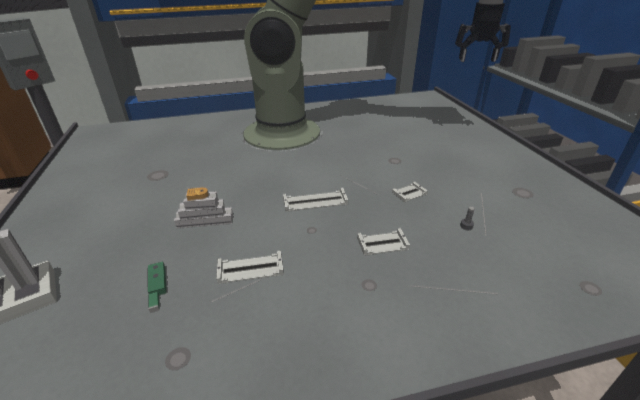

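The top view shows the gauge cradle at (231,223), short at (282,163), long at (320,232), middle at (384,159), the stack at (421,225), the finger at (450,155) and the screw at (208,167). The scene view agrees. Next I'll take coarse positions, then closer wrist views.

```bash
cat > h.py <<'E'
from workcell import *
import cv2,numpy as np
def rays(c,uv,fish):
    uv=np.atleast_2d(np.asarray(uv,float)); a=(uv[:,0]-c["cx"])/c["fx"]; b=(uv[:,1]-c["cy"])/c["fy"]
    if fish:
        r=np.hypot(a,b)+1e-12; k=np.tan(r)/r; a=a*k; b=b*k
    return np.c_[a,-b,-np.ones(len(a))]
def plane(c,uv,z,fish=False):
    "pixels -> world xy on the height z"
    d=rays(c,uv,fish)@c["cam_to_world"][:3,:3].T; o=c["cam_to_world"][:3,3]
    return (o+d*((z-o[2])/d[:,2])[:,None])[:,:2]
def cloud(c,fish=False):
    "world point per pixel"
    h,w=c["range_z"].shape; v,u=np.mgrid[:h,:w]
    p=rays(c,np.c_[u.ravel(),v.ravel()],fish)*c["range_z"].reshape(-1,1)
    return (p@c["cam_to_world"][:3,:3].T+c["cam_to_world"][:3,3]).reshape(h,w,3)
def R(yaw):
    "tool down, fingers closing along y axis of a piece with this yaw"
    c,s=np.cos(yaw),np.sin(yaw); return np.array([[c,s,0],[s,-c,0],[0,0,-1.]])
def snap(n):
    c=camera("wrist");cv2.imwrite(f"pics/{n}.png",c["image"]);np.savez(f"{n}.npz",**c);return c
E
python3 - <<'E'
from h import *
c=dict(np.load("top0.npz")); P=cloud(c)
g=c["image"].min(2)
for n,u,v,z in(("gauge",231,223,10),("short",282,163,12),("long",320,232,12),("middle",384,159,12),("stack",421,225,60),("finger",450,155,18),("screw",208,167,54)):
    w=slice(v-25,v+26),slice(u-38,u+39)
    m=(g[w]>150).astype(np.uint8)
    if n in("gauge","short","long","middle"):
        m[:, :3]=0
        k,l,st,_=cv2.connectedComponentsWithStats(m); i=1+st[1:,4].argmax(); q=np.argwhere(l==i)[:,::-1]+[u-38,v-25]
        print(n,cv2.minAreaRect(plane(c,q,z).astype(np.float32)),len(q))
    else: print(n,plane(c,[u,v],z).round(), np.nanmax(P[v-4:v+5,u-4:u+5,2]).round())
q=P[385-0-10:395,20:50];print("table",np.median(P[280:300,300:340,2]))
s=read_state();T=np.eye(4);T[:3,:3]=s["tool_rot"];T[:3,3]=s["eef_pos"]
w=camera("wrist");print((np.linalg.inv(T)@w["cam_to_world"]).round(3),w["fx"],w["cx"],w["cy"])
E
```

```text
gauge ((463.0698547363281, 260.9399108886719), (23.303585052490234, 74.45555877685547), 14.207484245300293) 180
short ((644.9466552734375, 119.44401550292969), (98.19468688964844, 55.75849151611328), 86.46044921875) 490
long ((449.9530029296875, 15.005943298339844), (159.34185791015625, 54.88743591308594), 86.20668029785156) 892
middle ((649.1078491210938, -163.94998168945312), (118.16593170166016, 54.57002258300781), 85.65151977539062) 623
stack [[ 460. -251.]] 1053.0
finger [[ 653. -351.]] 25.0
screw [[627. 315.]] 55.0
table 0.14613168438177127
[[ 0.00000e+00  9.58000e-01  2.87000e-01  7.31610e+01]
 [ 1.00000e+00 -0.00000e+00 -0.00000e+00  5.50000e-02]
 [-0.00000e+00  2.87000e-01 -9.58000e-01 -1.69046e+02]
 [ 0.00000e+00  0.00000e+00  0.00000e+00  1.00000e+00]] 309.70691628693146 317.2025336231008 197.96132821553533
```

```bash
python3 - <<'E'
from h import *
np.set_printoptions(precision=3,suppress=True)
for n,x,y,yaw in(("gc",463,261,1.8),("sc",625,119,1.57),("mc",629,-164,1.57),("lc",450,15,1.57),("st",460,-251,1.57)):
    o=[(y2) for y2 in (yaw,yaw-np.pi)]
    # choose the half turn with the last joint nearest its middle
    best=None
    for a in o:
        q=inverse_kinematics([x,y,190],R(a))
        if q is not None and (best is None or abs(q[6])<abs(best[1][6])): best=(a,q)
    if best is None: print(n,"no ik");continue
    movep([x,y,190],R(best[0])); wait(0.2); snap(n); s=read_state(); print(n,best[0],s["qpos"],s["eef_pos"],s["time"])
ims=[cv2.imread(f"pics/{n}.png") for n in("gc","sc","mc","lc")]
cv2.imwrite("pics/tour.png",cv2.resize(np.vstack([np.hstack(ims[:2]),np.hstack(ims[2:])]),(800,500),interpolation=cv2.INTER_AREA))
E
```

```text
gc 1.8 [-0.859  0.406  0.31   1.874 -0.156  0.885 -0.243] [462.768 261.525 189.928] 2.0083
sc 1.57 [-0.538  0.585  0.393  1.599 -0.253  1.008 -0.068] [624.657 119.999 190.195] 3.125
mc 1.57 [-0.094  0.61   0.403  1.559 -0.266  1.027  0.383] [ 629.326 -162.762  189.987] 4.4667
lc 1.57 [-0.522  0.286  0.438  2.071 -0.164  0.817  0.011] [450.475  14.385 189.855] 5.7083
st 1.57 [ 0.002  0.421  0.511  1.9   -0.262  0.886  0.644] [ 460.413 -250.009  190.054] 6.9917
```

View pics/tour.png

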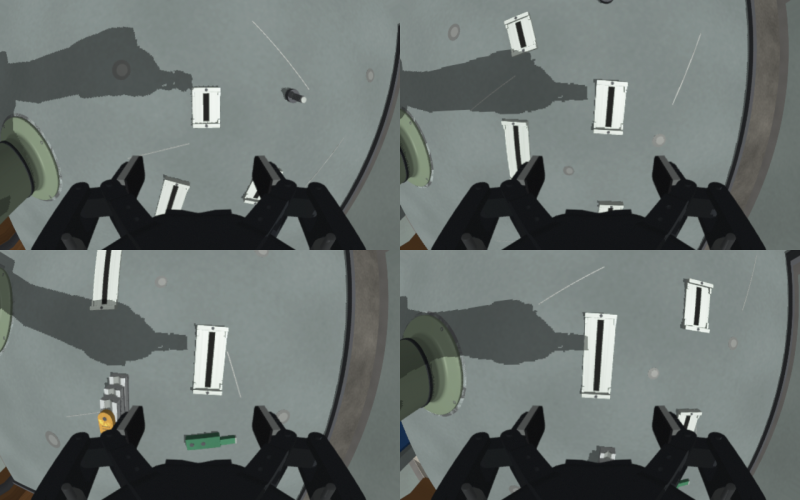

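View pics/st.png

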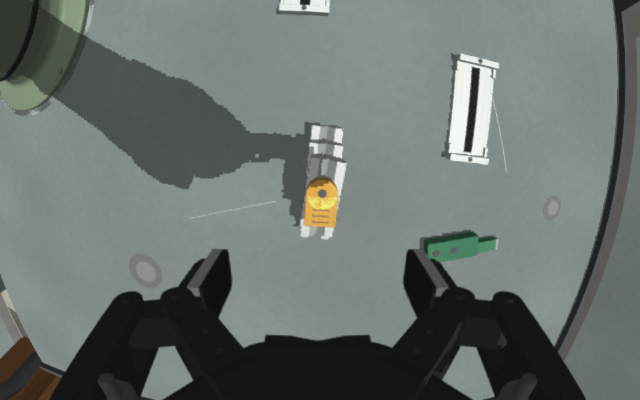

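The tour shows all four cradles clear and near the image centre. The wrist view shows the stack at about (325,180), with the gauge on top at (322,203). Next I'll fit rectangles from the range data.

```bash
cat >> h.py <<'E'
def rect(q):
    "centre, long, short, yaw of the long side (about +pi/2)"
    (x,y),(a,b),t=cv2.minAreaRect(q.astype(np.float32)); t=np.radians(t)
    if a<b: a,b,t=b,a,t+np.pi/2
    t=(t)%np.pi
    return x,y,a,b,t
def layer(c,xy,z0,z1,rad=110):
    P=cloud(c,True); m=(P[...,2]>z0)&(P[...,2]<z1)&(np.hypot(P[...,0]-xy[0],P[...,1]-xy[1])<rad)&(c["range_z"]>0)
    m=cv2.morphologyEx(m.astype(np.uint8),cv2.MORPH_OPEN,np.ones((2,2)))
    k,l,st,_=cv2.connectedComponentsWithStats(m); i=1+st[1:,4].argmax(); s=l==i
    return rect(P[s][:,:2]),np.median(P[s][:,2]),s.sum()
E
python3 - <<'E'
from h import *
np.set_printoptions(precision=2,suppress=True)
for n,x,y in(("gc",463,261),("sc",640,119),("mc",645,-164),("lc",450,15)):
    c=dict(np.load(n+".npz")); P=cloud(c,True)
    w=(c["image"].min(2)>150)&(np.hypot(P[...,0]-x,P[...,1]-y)<100)
    k,l,st,_=cv2.connectedComponentsWithStats(w.astype(np.uint8)); i=1+st[1:,4].argmax(); s=l==i
    print(n,"range",np.array(rect(P[s][:,:2])),"plane12",np.array(rect(plane(c,np.argwhere(s)[:,::-1],8,True))),"z pct",np.percentile(P[s][:,2],[5,50,95]), "floor z",np.median(P[...,2][np.hypot(P[...,0]-x,P[...,1]-y)<130]))
c=dict(np.load("st.npz"))
for n,a,b in(("gauge",81,96),("short",68,80),("mid",43,55),("long",18,30),("all",12,96)):
    r,z,k=layer(c,(460,-251),a,b); print(n,np.array(r),z,k)
P=cloud(c,True);v,u=203,322
print(P[203,310:336,2]); print(P[150:240:4,325])
E
```

```text
gc range [472.65 281.63 112.31  52.53   1.79] plane12 [476.73 263.44  76.37  52.12   1.81] z pct [ 3.1   4.66 11.86] floor z 267.30529634633115
sc range [647.57 134.3  113.51  58.39   1.47] plane12 [646.48 124.08  91.14  57.56   1.5 ] z pct [ 2.8   4.36 15.34] floor z 268.035552305804
mc range [ 652.4  -159.42  137.24   58.5     1.5 ] plane12 [ 651.39 -164.76  121.94   57.14    1.5 ] z pct [ 2.76  4.32 14.97] floor z 267.80946211427965
lc range [451.48  17.68 155.24  57.99   1.51] plane12 [451.3   19.14 151.94  57.49   1.51] z pct [ 2.89  4.3  14.94] floor z 267.10852626005544
gauge [ 462.56 -251.01  148.85   34.52    1.68] 88.13642435503039 1465
short [ 474.86 -226.59  102.02   21.95    2.06] 73.78699597759703 391
mid [ 471.65 -209.14   66.66   18.22    2.16] 48.961443382872744 206
long [ 462.56 -204.58   16.5    16.06    1.39] 23.822187860390528 222
all [ 470.59 -258.9   161.17   46.43    1.44] 73.82943336210948 3880
[87.8  86.49 87.74 87.55 87.57 86.12 87.58 86.51 86.42 88.47 88.45 88.29
 87.66 88.61 87.93 87.97 87.44 87.8  88.76 88.98 87.8  88.32 87.47 88.46
 87.41 88.76]
[[ 468.53 -220.25   40.48]
 [ 468.51 -224.16   42.38]
 [ 467.89 -224.06   68.58]
 [ 467.97 -228.33   66.24]
 [ 467.94 -231.8    68.55]
 [ 467.99 -235.93   67.43]
 [ 468.08 -240.34   65.27]
 [ 467.75 -241.05   79.42]
 [ 467.52 -242.34   89.77]
 [ 467.57 -246.32   88.67]
 [ 467.58 -249.83   89.52]
 [ 467.64 -253.85   88.6 ]
 [ 467.69 -257.94   87.63]
 [ 467.71 -261.61   88.17]
 [ 467.73 -265.33   88.58]
 [ 467.79 -269.55   87.63]
 [ 467.83 -273.41   87.83]
 [ 467.86 -277.38   87.84]
 [ 467.88 -281.11   88.58]
 [ 467.94 -285.37   88.02]
 [ 469.05 -306.06   48.24]
 [ 469.07 -310.32   49.34]
 [ 469.75 -325.62   25.83]]
```

```bash
cat >> h.py <<'E'
def pix(c,p):
    "world points -> fisheye pixels"
    T=np.linalg.inv(c["cam_to_world"]); q=p@T[:3,:3].T+T[:3,3]; x,y,d=q[...,0],-q[...,1],-q[...,2]
    r=np.hypot(x,y)+1e-9; t=np.arctan2(r,d); return c["cx"]+c["fx"]*t*x/r, c["cy"]+c["fy"]*t*y/r
def ortho(c,x,y,z,L,W,k):
    "view from above of height z: columns along -y (left = +y), rows along -x (up = +x), k px/mm, centred on x,y"
    j,i=np.meshgrid((np.arange(L*k)+.5)/k-L/2,(np.arange(W*k)+.5)/k-W/2)
    u,v=pix(c,np.dstack([x-i,y-j,np.full_like(i,z)])); return cv2.remap(c["image"],u.astype(np.float32),v.astype(np.float32),cv2.INTER_CUBIC)
E
python3 - <<'E'
from h import *
np.set_printoptions(precision=2,suppress=True)
ims=[]
for n,x,y,z in(("gc",476,261,12),("sc",646,119,16),("mc",651,-164,16),("lc",451,15,16),("st",466,-256,89),("st",466,-256,75)):
    c=dict(np.load(n+".npz")); o=ortho(c,x,y,z,200,96,2)
    if z<20: # slot in the floor, rim at z=5
        f=ortho(c,x,y,5,200,96,4).min(2); r=np.array(rect(np.argwhere(f[100:-100,120:-120]<60)[:,::-1])); print(n,"slot xy",x-((r[1]+100)/4-48),y-((r[0]+120)/4-100),"size",r[2:4]/4,"yaw",np.pi/2-(r[4] if r[4]<1.5 else r[4]-np.pi))
    for g in range(0,400,40): o[:4,g]=(0,0,255)
    for g in range(12,192,40): o[g,:4]=(0,0,255)
    ims.append(o)
cv2.imwrite("pics/ortho.png",np.vstack([np.hstack(ims[i:i+2]) for i in(0,2,4)]))
E
```

```text
gc slot xy 476.69817543029785 264.67034912109375 size [50.93  8.82] yaw 1.817183468733539
sc slot xy 646.0436916351318 120.08631896972656 size [75.24  9.67] yaw 1.499769770588213
mc slot xy 650.8241729736328 -168.74822998046875 size [104.89   9.64] yaw 1.5050604563440346
lc slot xy 450.40013694763184 15.115974426269531 size [135.02   9.92] yaw 1.5047162011612498
```

View pics/ortho.png

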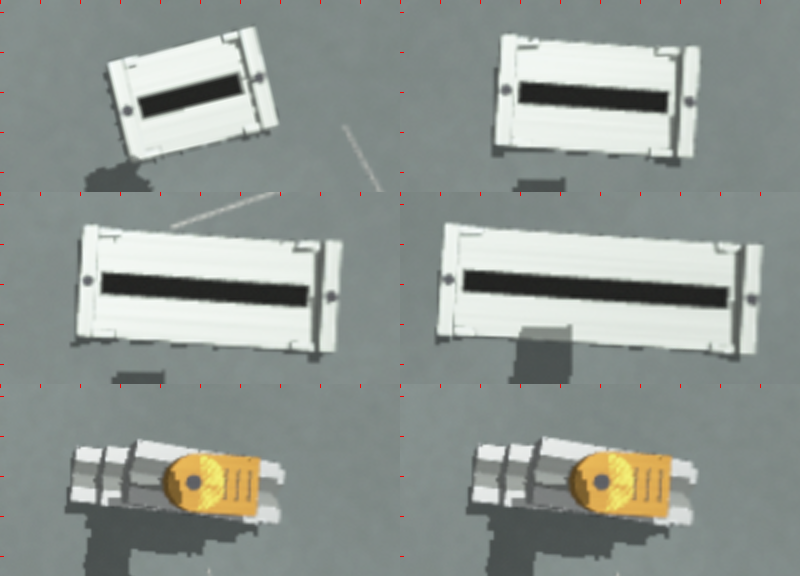

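Slot centres and stop-hole midpoints agree within 1 mm on every cradle, and the slopes match. In the ortho view the gauge spans columns 163–260, with its axis near row 100 and the round end towards +y. I'll pick it now.

```bash
cat >> h.py <<'E'
C={"gauge":(477,264.6,1.817),"short":(646,120.1,1.500),"middle":(650.9,-168.6,1.505),"long":(450.3,15.1,1.505)}
def tcp(p,d): return p[0]+d*np.cos(p[2]),p[1]+d*np.sin(p[2])
def show(tag):
    s=read_state(); print(tag,"t",round(s["time"],1),"gap",round(s["finger_gap"],1),"F",s["ft_force"].round(1),"z",round(s["eef_pos"][2],1),flush=True)
def pick(p,bottom,h=2,d=0,up=70):
    x,y=tcp(p,d); movep([x,y,bottom+45],R(p[2])); movel([x,y,bottom+h],max_speed=80); clamp(); show("clamped")
    movel([x,y,bottom+h+10],max_speed=40); movel([x,y,max(bottom+h+up,110)]); show("lifted")
def place(n,h=2,d=0):
    p=C[n]; x,y=tcp(p,d); z=5+h; movep([x,y,z+75],R(p[2])); movel([x,y,z+8]); wait(.2); show("above")
    for _ in range(3):
        hit=movel([x,y,z-2],max_speed=15,guard=5); show(f"hit {hit}")
        if not hit or read_state()["eef_pos"][2]<z+2: break
    open_gripper(); show("open"); movel([x,y,z+60]); movel([x,y,160],max_speed=250); wait(.1); snap("put_"+n)
def look(n):
    movep([466,-256,190],R(1.57)); wait(.2); snap(n); show("look")
E
python3 - <<'E'
from h import *
pick((464,-261.8,1.464),75,1.5,-3); place("gauge",1.5,-3); look("st1")
c=dict(np.load("st1.npz")); d=dict(np.load("put_gauge.npz"))
a=ortho(c,466,-256,75,200,96,4); b=ortho(d,477,264.6,12,200,96,4)
cv2.imwrite("pics/a1.png",np.vstack([a[:,:],b[90:-90]])[:600])
E
```

```text
clamped t 8.8 gap 0.2 F [ 0.7  0.2 -0. ] z 76.5
lifted t 9.8 gap -0.0 F [-0.1  0.6 -0.8] z 146.0
above t 12.5 gap -0.1 F [-0.2 -0.5  0.1] z 15.4
hit False t 13.3 gap -0.2 F [-0.1 -0.4  0.3] z 4.5
open t 14.1 gap 85.4 F [0.4 0.2 0.4] z 4.5
look t 17.5 gap 85.5 F [ 0.6 -0.7 -0.3] z 190.0
```

View pics/a1.png

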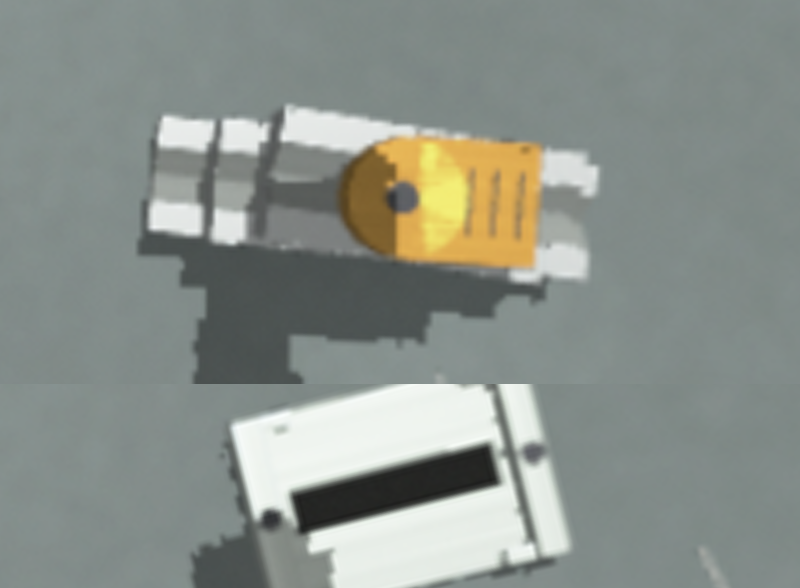

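The clamp closed on air, with gap 0 and no force, and the gauge has not moved: its hole is still at (402,197) in the ortho view. So the fingertips sit higher than I assumed. I'll measure them in the wrist camera's range image, open and shut.

```bash
python3 - <<'E'
from h import *
clamp(); c=snap("shut"); s=read_state()
def tips(c,s):
    P=cloud(c,True); T=(P-s["eef_pos"])@s["tool_rot"]; m=(c["range_z"]>0)&(P[...,2]>120)&(np.abs(T[...,1])<70)&(np.abs(T[...,0])<40)
    q=T[m]
    for lo in range(-70,70,10):
        k=q[(q[:,1]>=lo)&(q[:,1]<lo+10)]
        if len(k)>10: print(lo,len(k),"z max/99/50",k[:,2].max().round(1),np.percentile(k[:,2],99).round(1),np.percentile(k[:,2],50).round(1),"x",np.percentile(k[:,0],[5,95]).round(1))
print("shut");tips(c,s); open_gripper(); c=snap("opn"); print("open");tips(c,read_state()); show("")
E
```

```text
shut
-70 49 z max/99/50 -110.8 -110.9 -114.7 x [11.  12.3]
-60 1685 z max/99/50 -97.9 -100.6 -117.4 x [ 0.8 13.3]
-50 3249 z max/99/50 -84.4 -89.7 -112.7 x [ 3.7 12.5]
-40 3792 z max/99/50 -72.5 -77.3 -98.6 x [-7.6 12.4]
-30 2969 z max/99/50 -69.8 -72.5 -87.6 x [-6.8 12.6]
-20 3799 z max/99/50 -32.7 -39.9 -112.8 x [ 7.  20.1]
-10 5406 z max/99/50 -29.8 -34.9 -105.3 x [ 1.4 19.6]
0 5356 z max/99/50 -29.7 -34.6 -104.9 x [ 0.2 19.4]
10 4001 z max/99/50 -32.8 -39.3 -113.0 x [ 7.  20.1]
20 2887 z max/99/50 -69.2 -72.1 -87.2 x [-6.2 12.5]
30 3720 z max/99/50 -72.6 -76.7 -97.9 x [-7.7 12.4]
40 3347 z max/99/50 -85.4 -88.8 -112.0 x [ 3.7 12.5]
50 1791 z max/99/50 -97.5 -100.6 -117.3 x [ 1.2 13.4]
60 66 z max/99/50 -110.0 -110.3 -114.4 x [11.1 12.3]
open
-70 4000 z max/99/50 -82.0 -84.6 -104.3 x [-8.1 12.9]
-60 3936 z max/99/50 -45.6 -51.4 -113.3 x [-7.3 12.6]
-50 2908 z max/99/50 -38.5 -41.1 -71.4 x [-7.9 12.6]
-40 1619 z max/99/50 -88.3 -90.1 -107.6 x [ 0.1 17.6]
-30 2345 z max/99/50 -98.7 -101.8 -117.4 x [10.7 19.1]
-20 2710 z max/99/50 -98.3 -99.6 -122.2 x [10.2 20.3]
-10 2598 z max/99/50 -98.4 -99.7 -114.8 x [ 9.9 19.6]
0 2530 z max/99/50 -97.6 -99.6 -114.8 x [ 9.9 19.5]
10 2746 z max/99/50 -98.3 -99.6 -122.0 x [10.1 20.3]
20 2321 z max/99/50 -100.0 -102.2 -117.7 x [10.6 19.3]
30 1707 z max/99/50 -88.0 -90.5 -108.0 x [ 1.  17.6]
40 2908 z max/99/50 -39.0 -41.2 -70.9 x [-8.  12.7]
50 3589 z max/99/50 -46.8 -51.3 -114.2 x [-6.5 12.6]
60 4321 z max/99/50 -80.7 -84.3 -105.3 x [-8.4 12.9]
 t 19.1 gap 85.6 F [ 0.7 -0.3 -0.1] z 190.0
```

View pics/shut.png

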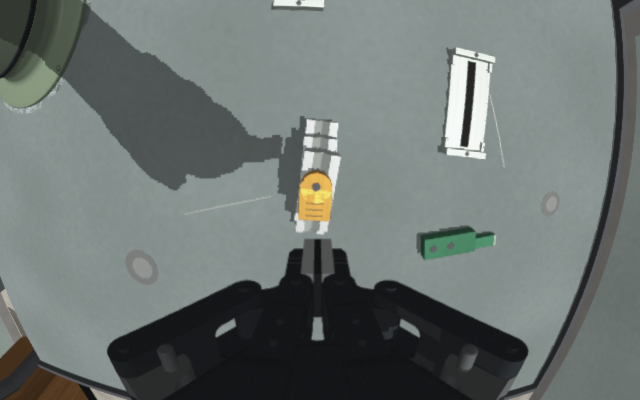

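The shut fingertips appear at (317,240), and the range data puts them about 30 mm behind the stated TCP. That fits both the missed grasp and the lack of floor contact. I'll confirm with a gentle guarded touch of the bare cart top.

```bash
python3 - <<'E'
from h import *
movep([570,-265,60],R(1.57)); clamp(); movel([570,-265,8]); wait(.2); show("")
print(movel([570,-265,-36],max_speed=20,guard=4)); show("touch"); movel([570,-265,60]); open_gripper(); show("")
E
```

```text
t 21.3 gap -0.3 F [-0.1  0.2 -0.1] z 9.0
True
touch t 22.9 gap 0.4 F [-1.7  1.7 10.3] z -27.1
 t 24.4 gap 85.5 F [-0.3 -0.7 -0.8] z 60.0
```

Contact came at TCP z = −27, so the real fingertips are 27 mm short of the stated TCP. I'll put this offset into the helpers and pick the gauge.

```bash
cat >> h.py <<'E'
_movel,_movep,_show=movel,movep,show; OFF=27.0   # true tips are 27 mm behind the stated TCP (touched)
def movel(p,**k): return _movel([p[0],p[1],p[2]-OFF],**k)
def movep(p,o): return _movep([p[0],p[1],p[2]-OFF],o)
_rs=read_state
def read_state():
    s=dict(_rs()); s["eef_pos"]=np.array(s["eef_pos"])+[0,0,OFF]; return s
E
python3 - <<'E'
from h import *
import sys
p=(464,-261.8,1.464)
pick(p,75,1.5,-3)
if read_state()["finger_gap"]<20: print("MISS"); sys.exit()
place("gauge",1.5,-3); movep([466,-256,220],R(1.57)); wait(.2); snap("st2"); show("look")
c=dict(np.load("st2.npz")); d=dict(np.load("put_gauge.npz"))
a=ortho(c,466,-256,75,200,80,4); b=ortho(d,477,264.6,19,200,70,4)
cv2.imwrite("pics/a2.png",np.vstack([a,b])[:600])
E
```

```text
clamped t 26.2 gap 28.5 F [-1.6  1.9 10.9] z 77.0
lifted t 27.1 gap 28.2 F [-0.2 -0.4 -1.7] z 146.0
above t 29.8 gap 28.7 F [ 0.1 -0.  -1.9] z 15.3
hit True t 30.4 gap 28.5 F [-1.7 -0.4  9.3] z 7.1
open t 30.9 gap 85.6 F [ 0.1  0.2 -0.7] z 6.8
look t 34.3 gap 85.6 F [-0.6 -0.2  0.6] z 219.9
```

View pics/a2.png

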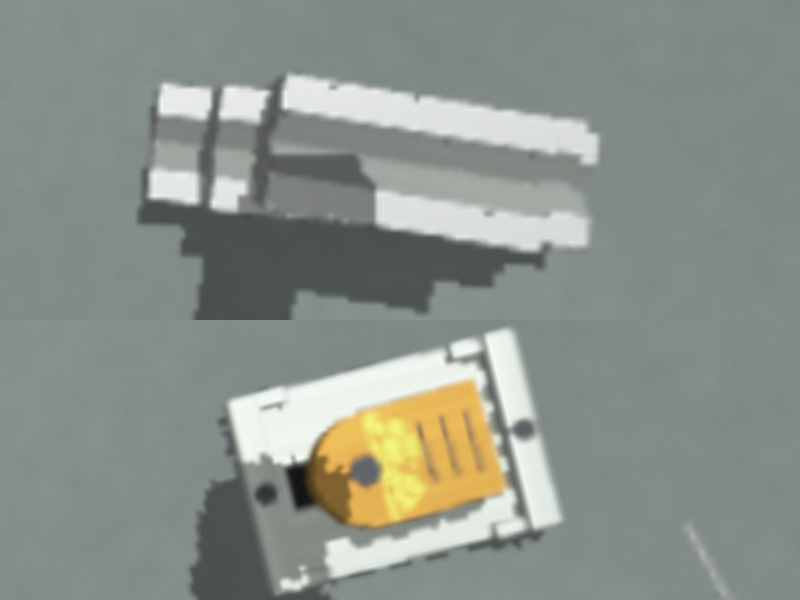

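The gauge is in its cradle, centred and clear of the stops. The stack view shows the short die from about (280,75) to its right end, which is ambiguous near (545–600), so I'll use range profiles along it.

```bash
cat >> h.py <<'E'
def hmap(c,x,y,L,W,k,z0=0):
    "height map from the range points, same layout as ortho"
    P=cloud(c,True)[c["range_z"]>0]; H=np.zeros((int(W*k),int(L*k)),np.float32)
    j=((L/2-(P[:,1]-y))*k).astype(int); i=((W/2-(P[:,0]-x))*k).astype(int); o=(i>=0)&(j>=0)&(i<W*k)&(j<L*k)
    np.maximum.at(H,(i[o],j[o]),P[o,2]); return H
E
python3 - <<'E'
from h import *
np.set_printoptions(precision=1,suppress=True,linewidth=200)
c=dict(np.load("st2.npz")); H=hmap(c,466,-256,200,80,.5)
H=np.where(H>120,0,H)
print("cols y:",list(range(-156,-356,-2))[15:90:1][:3])
for i in range(6,34): print(466+40-2*i-1,' '.join('%2d'%v for v in H[i,14:82]))
P=cloud(c,True)
m=(P[...,2]>60)&(P[...,2]<80)&(np.hypot(P[...,0]-466,P[...,1]+256)<70)
m=cv2.morphologyEx(m.astype(np.uint8),cv2.MORPH_OPEN,np.ones((3,3)))>0; print(rect(P[m][:,:2]))
E
```

```text
cols y: [-186, -188, -190]
493  0  0  1  0  0  0  0  0  0  0  1  0  0  0  0  0  0  0  0  0  0  0  0  0  0  0  0  0  0  0  0  0  0  0  0  0  0  0  0  0  0  0  0  0  0  0  0  0  0  0  0  0  0  0  0  0  0  0  0  0  0  0  0  0  0  0  0  0
491  0  0  0  0  0  0  0  0  0  0  0  0  0  0  0  0  0  0  0  0  0  0  0  0  0  0  0  0  0  0  0  0  0  0  0  0  0  0  0  0  0  0  0  0  0  0  0  0  0  0  0  0  0  0  0  0  0  0  0  0  1  0  0  0  0  0  0  0
489  0  0  0  0  0  0  0  0  0  0  0  0  0  0  0  0  0  0  0  0  0  0  0  0  0  0  0  0  0  0  0  0  0  0  0  0  0  0  0  0  0  0  0  0  0  0  0  0  0  0  0  0  0  0  0  0  0  0  0  0  0  0  0  0  0  0  0  0
487  0  0  0  0  0  0  0 25 24 23 24 24 25 24 23  0  0  0  0  0  0 73 73 74 73  0  0  0  0  0  0  0  0  0  0  0  0  0  0  0  0  0  0  0  0  0  0  0  0  0  0  1  0  0  0  0  0  0  0  0  0  0  0  0  0  0  0  0
485  0  0  0  0  0  0  0 24 24 25 24 25 25 24 49 49 50 49 50 49 48 74 75 74 74  0  0  0 74  0  0  0  0  0  0  0  0  0  0  0  0  0  0  0  0  0  0  0  0  0  0  0  0  0  0  0  0  0  0  0  0  0  0  0  0  0  0  0
483  0  0  0  0  0  0  0 25 24 25
[... 4160 characters left out ...]
  0  0  0  1  0  0  0  0  0  0  1  0  0  0  0  0  0  0  0  0  0  0  0  0  1  1  0  0  0  0  0  0  0  0  1  0  0  0  0 74 74  0  0  0  0  0  0  0  0  0 48 49 49 49  0  0  0  0
441  0  0  0  0  0  0  1  0  0  0  0  0  0  0  0  0  0  0  1  0  0  0  0  0  0  0  0  0  0  0  0  0  0  0  0  0  0  1  0  0  0  0  0  0  0  0  0  0  0  0  1  0  0  0  0  0  0  0  0  0  0  0  0 23 23  0  0  0
439  0  0  0  0  0  0  0  0  0  0  0  0  0  0  0  0  0  0  0  0  0  0  0  0  0  0  0  0  0  0  0  0  0  0  0  0  0  0  0  0  0  0  0  0  0  0  0  0  0  0  0  0  0  0  0  0  0  0  0  0  0  0  0  0  0  0  0  0
(465.187255859375, -259.35198974609375, 70.77230834960938, 34.72769546508789, np.float64(1.4083855782452863))
```

The range rectangle for the short die is 70.8 × 34.7 mm, which matches its size, at (465.2, −259.4) with yaw 1.408. I'll pick it.

```bash
cat >> h.py <<'E'
def die(c,top,L):
    P=cloud(c,True); m=(P[...,2]>top-15)&(P[...,2]<top+6)&(np.hypot(P[...,0]-466,P[...,1]+256)<90)&(c["range_z"]>0)
    m=cv2.morphologyEx(m.astype(np.uint8),cv2.MORPH_OPEN,np.ones((3,3)))
    k,l,st,_=cv2.connectedComponentsWithStats(m); r=rect(P[l==1+st[1:,4].argmax()][:,:2])
    print("die",np.round(r,2)); ok=abs(r[2]-L)<4 and abs(r[3]-34)<3.5
    return (r[0],r[1],r[4]),ok
def cycle(n,p,bottom,after):
    pick(p,bottom,3)
    if not 28<read_state()["finger_gap"]<40: print("MISS"); raise SystemExit
    place(n,3); movep([466,-256,220],R(1.57)); wait(.2); snap(after); show("look")
def both(n,after,top,out):
    c=dict(np.load(after+".npz")); d=dict(np.load("put_"+n+".npz"))
    cv2.imwrite(out,np.vstack([ortho(c,466,-256,top,200,75,4),ortho(d,C[n][0],C[n][1],30,200,75,4)]))
E
python3 - <<'E'
from h import *
cycle("short",(465.2,-259.4,1.408),50,"st3"); both("short","st3",50,"pics/a3.png"); print(die(dict(np.load("st3.npz")),50,100))
E
```

```text
clamped t 36.1 gap 32.8 F [-1.2  0.9  9. ] z 53.4
lifted t 37.0 gap 32.9 F [ 0.3  0.6 -4.8] z 122.4
above t 39.4 gap 32.7 F [ 0.3 -0.  -4.9] z 17.0
hit True t 39.9 gap 33.1 F [-2.4  1.1  9.5] z 8.5
open t 40.5 gap 85.2 F [ 0.6 -0.4 -0.6] z 7.7
look t 43.5 gap 85.5 F [ 0.   0.2 -0.2] z 219.8
die [ 464.48 -262.5   100.52   35.17    1.49]
((464.4826354980469, -262.49700927734375, np.float64(1.487657497568694)), True)
```

View pics/a3.png

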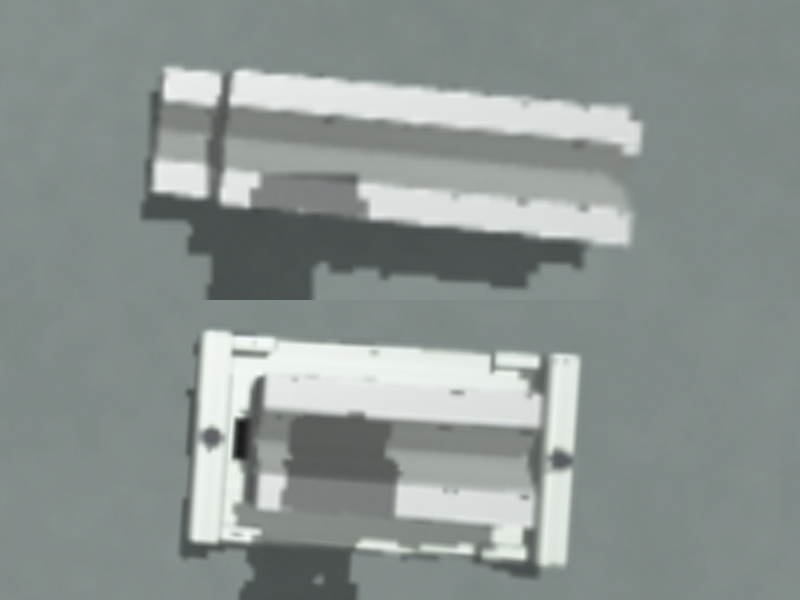

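The short die lies centred between its stops, from (262,380) to (542,520). The middle die fits as 100.5 × 35.2 mm, so I'll pick that next.

```bash
python3 - <<'E'
from h import *
cycle("middle",(464.5,-262.5,1.488),25,"st4"); both("middle","st4",25,"pics/a4.png"); print(die(dict(np.load("st4.npz")),25,130))
E
```

```text
clamped t 45.4 gap 33.0 F [-2.5  2.1  9.4] z 28.4
lifted t 46.4 gap 32.9 F [-0.  -0.5 -6.3] z 109.4
above t 48.1 gap 33.3 F [ 0.4 -0.1 -5.7] z 17.0
hit True t 48.6 gap 32.6 F [-1.3  1.   9.5] z 8.5
open t 49.1 gap 85.3 F [ 0.1 -0.  -1. ] z 7.6
look t 51.5 gap 85.2 F [ 0.5  0.2 -0.1] z 219.6
die [ 464.12 -261.22  130.79   34.96    1.46]
((464.123779296875, -261.22088623046875, np.float64(1.456819823200285)), True)
```

View pics/a4.png

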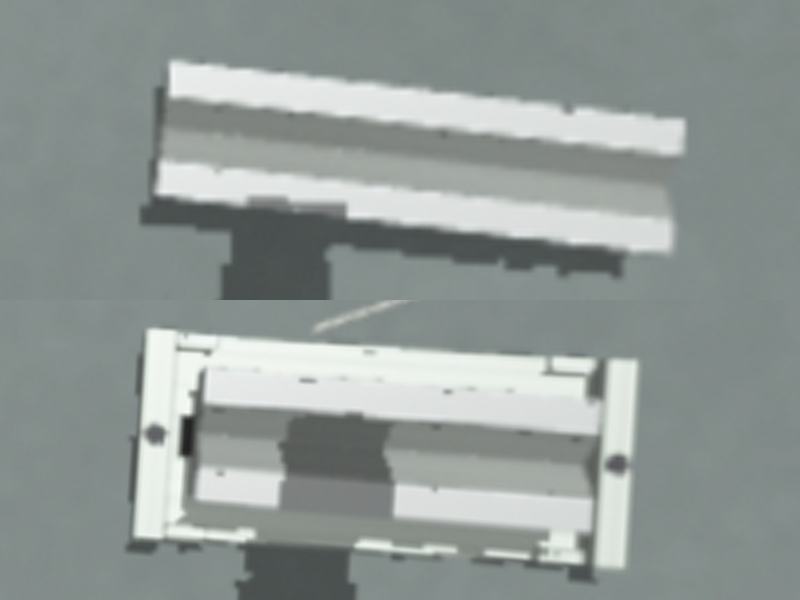

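The middle die is centred in its cradle, columns 198–602. The long die fits as 130.8 × 35.0 mm, so that is the last pick.

```bash
python3 - <<'E'
from h import *
cycle("long",(464.1,-261.2,1.457),0,"st5"); d=dict(np.load("put_long.npz"))
t=camera("top"); a=cv2.resize(t["image"][130:255,190:470],(800,357),interpolation=cv2.INTER_CUBIC)
cv2.imwrite("pics/a5.png",np.vstack([a,ortho(d,*C["long"][:2],30,200,60,4)]))
E
```

```text
clamped t 53.4 gap 33.0 F [-0.6  1.7  9.1] z 3.4
lifted t 54.6 gap 32.9 F [-0.3  0.5 -6.7] z 109.3
above t 56.5 gap 32.9 F [ 1.1 -0.4 -7. ] z 16.7
hit True t 57.0 gap 33.3 F [-1.5  1.6 12. ] z 8.4
open t 57.6 gap 85.0 F [-0.   0.1  0.1] z 8.0
look t 60.1 gap 85.4 F [-0.2  0.5 -0.5] z 219.8
```

View pics/a5.png

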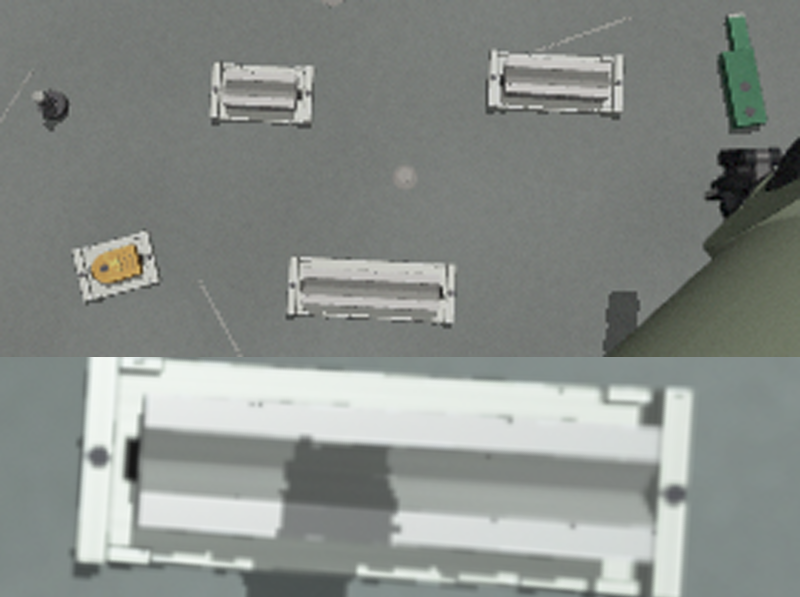

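All four pieces are in their cradles, and the finger and screw are where they started. Contact heights match for all three dies (8.4–8.5 mm), so they lie flat on their floors.

```bash
python3 -c "
from workcell import *
print(finish_job())"
```

```text
the job is handed in; nothing more can be done
None
```

The job is handed in at about 60 s: the stack is apart from the top down, all four pieces lie in their own cradles with the die grooves up, and the back gauge finger and adjusting screw were left alone; the first try at the gauge closed on air, because the fingertips sit 27 mm short of the stated TCP, and moved nothing.

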